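Wedge the fly-tying vise tight in its base board

ROBOT

A 6-joint arm with a two-finger parallel gripper is mounted at the origin on the work surface. World frame = base frame: x ahead of the robot, y to its left, z up, the work surface at z = 0. Lengths are in m, angles in rad, forces in N, time in s.
With the tool pointing down it reaches from about 0.35 to 0.725 m from the base axis. Payload 4.3 kg.
Tool frame: the origin (TCP) lies at the very end of the fingers, on their centre line; the grasp point (between the pads) lies 19 mm behind it; z points along the fingers, y is the line along which they close (so a half turn about z gives the same grasp; the last joint's range is limited). The gripper opens to 85 mm and grips with 20 to 120 N. Pads are 22 mm wide; open, the fingers measure 114 mm over their backs; the gripper's body (76 mm by 85 mm) begins 54 mm behind the grasp point. The pads swing forward as they close: fully open they stand 13 mm farther back than shut.
Start: joints at [1.076, 0.377, 0.081, 1.274, 0, 1.46], TCP at [0.216, 0.533, 0.231] pointing down, gripper open.
Joint ranges: [-2.72, 2.72], [-0.84, 1.66], [-1.02, 1.22], [-1.77, 2.12], [-1.37, 1.28], [-3.14, 3.14]. Speed limits (rad/s): [2.57, 2.57, 3.14, 3.14, 3.14, 3.14].

INTERFACE

Orientations are given as a 3x3 rotation matrix whose columns are the frame's x, y, z axes.
In Python, from plant import ctrl gives the robot as it stands. The module is installed in compiled form; this text tells all that it offers.
- The arm moves only by the tool send_rows, never from a script. Its argument "plan" is text: rows parted by semicolons, each of 4 numbers parted by spaces: the shift along the world's x, y, z scaled (see below), then the turn about the world's z scaled (see below). In form: dx dy dz twist; .... A call has 1 to 10 rows; each row shifts and turns the commanded pose from where the row before left it; what a row does not reach is not made up. The controller multiplies each number of a shift by 0.025 m and each number of a turn by 4 degrees. A row lasts 1/8 s, in which the tool goes at most 62.5 mm and 10.7 degrees, less where a joint would pass 70% of its speed; a pose out of reach is approached as far as the arm can. A call with a number of a shift or a turn outside -1 to 1 is refused whole. A call with a gripper value outside its range is refused whole. "gripper" is the closure, from 0 (fully open) to 1 (shut), set as the call begins (left out, the last holds). The fingers move at their own pace and stop on an object; the grip force is fixed at half the most. Time passes only in rows, so rows that do not move let the fingers close. It gives the time, the measured TCP pose, the force, the opening and the grip force at its end, in the units of the state.
- ctrl.state(): the state, without advancing time (a new reading comes with each control period).
- ctrl.camera(name): name is "scene" or "top" or "wrist"; returns a dict with "image" (400x640x3 uint8, red, green, blue), "camera_matrix" (3x3 intrinsics, pixels), "T" (4x4, takes a point from camera to world coordinates). Camera axes: x right, y up, looking along -z (the intrinsics and any distortion apply to the point x, -y, -z); pixel columns grow to the right and rows downward; lengths in m; the calibration is good to about 2 mm. A picture is of the moment at which its call begins. There is no depth.
- ctrl.finish_job(): hands the job in; it is judged then, once.
The state is a dict: "time_s": time; "joints": joint angles; "dq": joint speeds; "tau": joint torques, N m; "position": TCP position; "tool_rot": TCP orientation; "wrist_force": force on the tool from outside, world axes, zero at the start; "torque": the same for the moment, N m; "opening": finger opening in m; "finger_force": force on a finger pad.
Only numpy, scipy, OpenCV 4.12 (cv2) and the standard library are available. Lean on these libraries where they do the work, as an engineer would, in place of code of your own. Each camera call takes 0.05 s, during which the arm holds its last target. There are 200 camera calls.

TASK

The fly-tying vise stands loose in its wooden base board. Pick up the small hammer and drive the wooden wedge in with several light taps on its thick end, taking the hammer clear between taps, until the wedge stops advancing and holds the vise's foot tight; strike nothing but the wedge, do not touch wedge or vise by hand, do not hit hard (a push of 10 to 15 N on the wedge is plenty, more than 25 N splits it), and do not disturb the other things on the table. Then lay the hammer flat on the cork mat again.

Things in the scene. Friction and masses are not known exactly. Their poses are not given: they have to be found in the camera images.
- board: fixed wooden base board, 185 x 122 x 15 mm (x, y, z). Origin on the table; the board reaches from y = -52 to +70 mm; z up. A straight cheek stands on its +x side (inner face x = +66), a slanted cheek on its -x side, tops 47 mm over the table; a low ledge at y = +56 stops the vise's foot. The wedge is driven along +y; its thick end sticks out over the -y edge
- slot (a point): mark on the board's top at x = -22, y = -52 mm, where the wedge enters the slot between the slanted cheek and the vise's foot. The slot narrows towards +y by 1 mm in 7; the slanted cheek was screwed on by eye and its place is not measured, so how far the wedge goes in must be felt
- vise: fly-tying vise, 0.7 kg: dark wooden foot block 70 x 90 x 26 mm (x, y, z), loose on the board between the wedge and the straight cheek, with a steel stem and jaw rising to 205 mm above the foot's underside. Origin at the centre of the foot's underside, z up, axes along the board's. The stem stands 12 mm to +x and +y of the origin
- wedge: loose wooden wedge on the board, 160 mm long, 28 high, 33 wide at the thick end, 11 at the thin end. Origin under the thick end's face, +y towards the thin end, z up. Loose at first (slides at under 2 N); 13 to 46 mm further in it goes tight: resistance rises 2 to 5 N per mm, and driven with 10 N or more it stays jammed, its thick end then at least 10 mm outside the board's edge
- wedge_butt (a point): centre of the flat face of the wedge's thick end (the face to strike, 33 mm wide, 28 mm high, looking along the wedge's -y), 14 mm above the wedge's underside and 29 mm above the table; axes as the wedge's
- hammer: small hammer, 0.38 kg, lying on its side on the cork mat: steel head 22 x 80 x 26 mm (x, y, z) with a flat striking face at each end (y = +40 and -40), and a wooden handle 24 mm high, 20 mm wide near the head, running from the head 178 mm along -x. Origin under the head's centre, z up; the head's axis is 13 mm above it
- hammer_grip (a point): point on the hammer's handle 36 mm behind the head's centre (along -x), 12 mm above the hammer's underside, near the centre of mass; handle 20 mm wide here across y
- mat: cork mat, fixed, 250 x 150 x 4 mm, on which the hammer lies; origin under its centre, on the table
- spool: bystander: white thread spool, 32 mm wide, 32 mm high
- cement: bystander: small brown bottle, 36 mm wide, 70 mm high
- jar: bystander: small glass jar, 44 mm wide, 50 mm high
- phone: bystander: phone lying face down, silver back, 150 x 74 x 10 mm
- scissors: bystander: small scissors, 120 mm long, lying flat
- hoop: bystander: wooden hoop, 150 mm wide, 14 mm high, lying flat

How it is judged:
By the outcome, as a careful person would: the job done as asked, in the order asked, and still so for the second after the job is handed in, with the robot touching nothing.
It also fails if it takes over 58 s, if anything falls off the work surface, if the arm or the gripper's body presses on something with over 40 N, if the wrist force passes 120 N, or if a joint passes its speed limit or range.

## Working session

There is one attempt and no reset: what is moved stays moved. The work goes in short steps, Python scripts to look and compute and a tool call to move; the robot and the scene stay as the last step left them, time stands still between calls to the robot, and variables do not carry over. Pictures are saved under pics/ and viewed, at most 10 in all, crops included, and the job is handed in when it is done.

Besides the shell and the picture viewer there is one more tool, called after "Call:" as name(argument=value, ...), one argument or row to a line, values as JSON. send_rows: Moves the arm, as the interface text tells. Shifts and turns lie within -1 to 1; 1 stands for 0.025 m of shift or 4 degrees of turn. Its arguments: {"type":"object","properties":{"plan":{"type":"string"},"gripper":{"type":"number"}},"required":["plan"]}

```bash
mkdir -p pics; cat > h.py <<'E'
import numpy as np, cv2
from plant import ctrl
def snap(n,f):
    c=ctrl.camera(n); cv2.imwrite('pics/'+f,cv2.cvtColor(c['image'],cv2.COLOR_RGB2BGR)); np.savez('pics/'+f+'.npz',**c); return c
def load(f): return dict(np.load('pics/'+f+'.npz'))
def ray(c,u,v):
    K=c['camera_matrix'];T=c['T']
    d=np.linalg.solve(K,[u,v,1.]);d=T[:3,:3]@np.array([d[0],-d[1],-d[2]]);return T[:3,3],d
def plane(c,u,v,z):
    o,d=ray(c,u,v);return o+d*(z-o[2])/d[2]
def proj(c,p):
    q=np.linalg.inv(c['T'])@np.append(p,1);q=c['camera_matrix']@np.array([q[0],-q[1],-q[2]]);return q[:2]/q[2]
E
python3 - <<'E'
from h import *
for n in('top','scene'):
    c=snap(n,n+'0.png');print(n,c['camera_matrix'],c['T'].round(3),c.keys())
E
```

```text
top [[370.58247538   0.         324.38733106]
 [  0.         370.58247538 196.93306338]
 [  0.           0.           1.        ]] [[ 0.004  0.995 -0.103  0.416]
 [-1.     0.005  0.004  0.058]
 [ 0.004  0.103  0.995  1.114]
 [ 0.     0.     0.     1.   ]] dict_keys(['image', 'camera_matrix', 'T'])
scene [[383.70506807   0.         322.61714988]
 [  0.         383.70506807 198.15149617]
 [  0.           0.           1.        ]] [[-0.692 -0.503  0.518  1.003]
 [ 0.722 -0.466  0.511  0.498]
 [-0.016  0.727  0.686  0.67 ]
 [ 0.     0.     0.     1.   ]] dict_keys(['image', 'camera_matrix', 'T'])
```

View pics/top0.png

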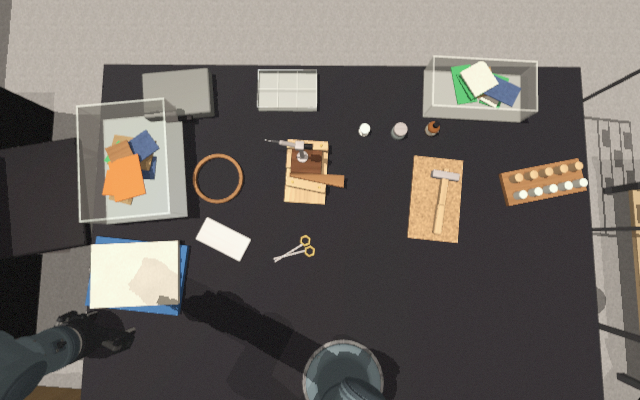

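View pics/scene0.png

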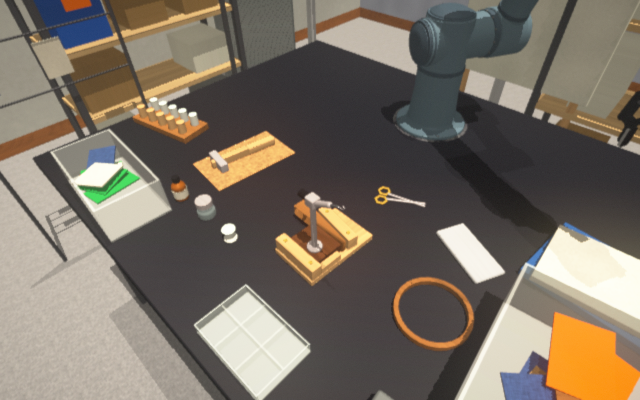

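```bash
python3 - <<'E'
from h import *
a=cv2.imread('pics/top0.png')
b=cv2.resize(a[130:215,255:355],None,fx=5,fy=5,interpolation=cv2.INTER_CUBIC)
d=cv2.resize(a[150:250,400:470],None,fx=4.25,fy=4.25,interpolation=cv2.INTER_CUBIC)
m=np.zeros((425,800,3),np.uint8);m[:,:500]=b;m[:d.shape[0],500:500+d.shape[1]]=d[:425]
cv2.imwrite('pics/crop1.png',m)
c=load('top0.png')
for n,u,v,z in[('head',445,175,.03),('butt',344,181,.043),('grip',441,205,.03),('end',438,232,.028)]:print(n,plane(c,u,v,z).round(3))
E
```

```text
head [ 0.595 -0.303  0.03 ]
butt [ 0.574 -0.003  0.043]
grip [ 0.506 -0.289  0.03 ]
end [ 0.427 -0.278  0.028]
```

View pics/crop1.png

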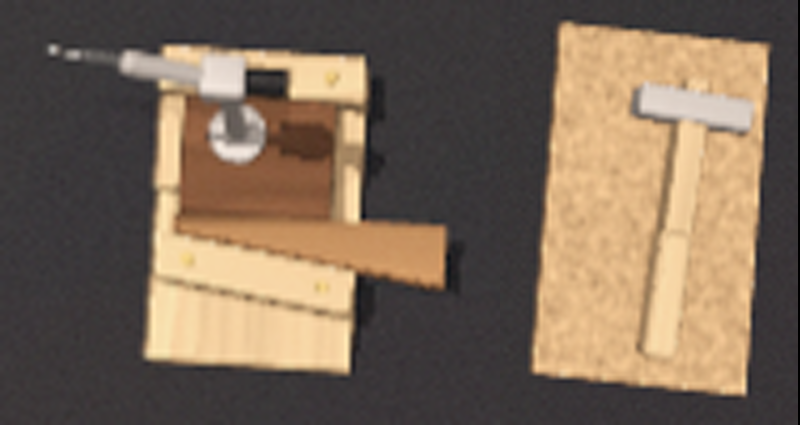

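```bash
python3 - <<'E'
from h import *
c=load('top0.png')
B=lambda x,y,z:plane(c,255+x/5,130+y/5,z)[:2]
H=lambda x,y,z:plane(c,500/4.25*0+400+(x-500)/4.25,150+y/4.25,z)[:2]
def show(n,p,q):
    d=q-p;print(n,p.round(4),q.round(4),'mid',((p+q)/2).round(4),'len',np.hypot(*d).round(4),'ang',np.degrees(np.arctan2(d[1],d[0])).round(1))
show('board -x edge',B(350,372,.015),B(145,360,.015))
show('butt',B(445,290,.043),B(446,226,.043))
show('wedge footside',B(446,226,.043),B(178,215,.043))
show('head -y top',H(755,100,.03),H(640,86,.03))
show('head bottom',H(752,130,.03),H(638,116,.03))
show('handle L',H(641,352,.028),H(680,125,.028))
show('handle R',H(670,357,.028),H(703,130,.028))
show('mat bottom',H(745,395,.004),H(533,373,.004))
show('mat right',H(745,395,.004),H(769,44,.004))
s=ctrl.state();print(s['time_s'],s['position'],s['tool_rot'],s['opening'],s['wrist_force'])
b=B(350,372,.015);print('board corner',b)
E
```

```text
board -x edge [0.5072 0.0519] [0.5138 0.1739] mid [0.5105 0.1129] len 0.1222 ang 86.9
butt [ 0.5531 -0.0031] [ 0.5908 -0.0038] mid [ 0.5719 -0.0034] len 0.0377 ang -1.0
wedge footside [ 0.5908 -0.0038] [0.5965 0.153 ] mid [0.5937 0.0746] len 0.1568 ang 87.9
head -y top [ 0.5996 -0.3479] [ 0.6091 -0.2678] mid [ 0.6044 -0.3078] len 0.0806 ang 83.2
head bottom [ 0.5785 -0.3451] [ 0.588  -0.2659] mid [ 0.5832 -0.3055] len 0.0798 ang 83.2
handle L [ 0.4243 -0.2643] [ 0.5821 -0.2956] mid [ 0.5032 -0.28  ] len 0.1608 ang -11.2
handle R [ 0.421  -0.2841] [ 0.5786 -0.3116] mid [ 0.4998 -0.2979] len 0.16 ang -9.9
mat bottom [ 0.3949 -0.3436] [ 0.4095 -0.1952] mid [ 0.4022 -0.2694] len 0.1491 ang 84.3
mat right [ 0.3949 -0.3436] [ 0.6447 -0.369 ] mid [ 0.5198 -0.3563] len 0.2512 ang -5.8
0.1 [0.21554131 0.53246614 0.23045449] [[-9.26884166e-01  3.75346515e-01 -8.58579613e-04]
 [ 3.75347442e-01  9.26882844e-01 -1.57845311e-03]
 [ 2.03335838e-04 -1.78530886e-03 -9.99998386e-01]] 0.08567804180103014 [-0.32939536  0.44045987 -0.58907649]
board corner [0.50723032 0.05187201]
```

Call:
send_rows(
  plan=".4 -1 0 .1;.4 -1 0 .1;.4 -1 0 .1;.4 -1 0 .1;.4 -1 0 .1;.4 -1 0 .1;.4 -1 0 .1;.4 -1 0 .1;.4 -1 0 .1;.4 -1 0 .1",
  gripper=0.3,
)

```text
time_s: 1.35
position: [0.3158, 0.2819, 0.231]
tool_rot: [[-0.951, 0.31, -0.001], [0.31, 0.951, -0.0], [0.001, -0.001, -1.0]]
wrist_force: [-0.1, 0.4, 0.3]
opening: 0.0598
finger_force: 0.0
```

Call:
send_rows(
  plan=".4 -1 0 .1;.4 -1 0 .1;.4 -1 0 .1;.4 -1 0 .1;.4 -1 0 .1;.4 -1 0 .1;.4 -1 0 .1;.4 -1 0 .1;.4 -1 0 .1;.4 -1 0 .1",
)

```text
time_s: 2.6
position: [0.4157, 0.0322, 0.231]
tool_rot: [[-0.97, 0.243, -0.001], [0.243, 0.97, 0.0], [0.001, 0.0, -1.0]]
wrist_force: [0.6, 1.0, 0.6]
opening: 0.0599
finger_force: 0.0
```

Call:
send_rows(
  plan=".4 -1 0 .1;.4 -1 0 .1;.4 -1 0 .1;.4 -1 0 .1;.4 -1 0 .1;.4 -1 0 .1;.4 -1 0 .1;.4 -1 0 .1;.4 -1 0 .1;.4 -1 0 .1",
)

```text
time_s: 3.85
position: [0.5158, -0.2176, 0.2308]
tool_rot: [[-0.985, 0.174, -0.001], [0.174, 0.985, 0.001], [0.001, 0.001, -1.0]]
wrist_force: [-0.9, 0.1, -0.1]
opening: 0.0598
finger_force: 0.0
```

Call:
send_rows(
  plan=".4 -1 0 .1;.4 -1 0 .1;.3 -.5 -.5 .1;0 0 -1 0;0 0 -1 0;0 0 0 0",
)

```text
time_s: 4.6
position: [0.5413, -0.2778, 0.1656]
tool_rot: [[-0.988, 0.153, -0.005], [0.153, 0.988, 0.004], [0.006, 0.003, -1.0]]
wrist_force: [-0.4, 0.0, 0.1]
opening: 0.0594
finger_force: 0.0
```

```bash
python3 - <<'E'
from h import *
c=snap('wrist','w1.png');print(c['T'].round(3));s=ctrl.state();print(s['time_s'],s['position'],s['tool_rot'].round(3) if hasattr(s['tool_rot'],'round') else s['tool_rot'],s['opening'],s['wrist_force'],s['joints'])
print([proj(c,p).round(0) for p in [(.594,-.3066,.03),(.558,-.3,.028),(.423,-.274,.028)]])
E
```

```text
[[ 0.153 -0.942 -0.297  0.466]
 [ 0.988  0.147  0.043 -0.265]
 [ 0.003 -0.3    0.954  0.309]
 [ 0.     0.     0.     1.   ]]
4.65 [ 0.54224239 -0.27840932  0.16739543] [[-0.988  0.153 -0.003]
 [ 0.153  0.988  0.002]
 [ 0.003  0.002 -1.   ]] 0.0599540621050596 [0.34120054 0.75991316 1.03230296] [-5.78495941e-01  4.73895110e-01  6.30230967e-02  1.16365921e+00
  2.28717310e-04 -4.24502935e-01]
[array([296., 237.]), array([296., 204.]), array([299.,  58.])]
```

View pics/w1.png

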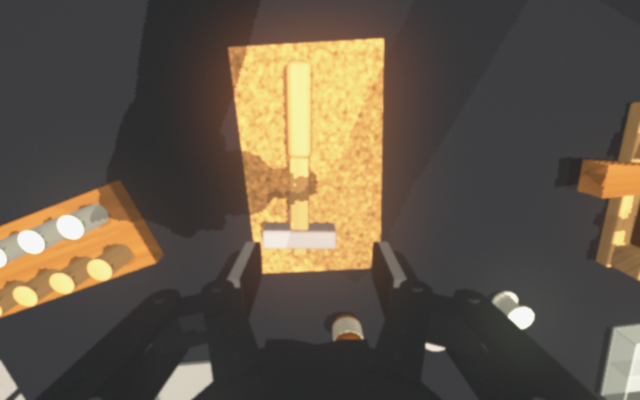

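```bash
python3 - <<'E'
from h import *
c=load('w1.png')
im=c['image'].astype(int)
# head mask: greyish bright
g=cv2.cvtColor(c['image'],cv2.COLOR_RGB2HSV)
m=((g[...,1]<60)&(g[...,2]>120)).astype(np.uint8);m[:200]=0;m[260:]=0;m[:,:250]=0;m[:,350:]=0
cn=max(cv2.findContours(m,0,2)[0],key=cv2.contourArea);print(cv2.boundingRect(cn),cv2.minAreaRect(cn))
P=lambda u,v,z:plane(c,u,v,z)[:2].round(4)
for n,u,v,z in[('headL back',262,231,.03),('headR back',335,231,.03),('hand end',298.5,63,.028),('hand near',300,222,.028),('butt topL',586,160,.043),('butt topR?',592,195,.043),('butt bot',579,192,.015)]:print(n,P(u,v,z))
# handle rows
for v in(80,110,140,170,205,220):
    r=g[v,270:330];print(v,[tuple(int(t) for t in r[i]) for i in range(8,44,3)])
E
python3 - <<'E'
import cv2
a=cv2.imread('pics/w1.png')
import numpy as np
b=cv2.resize(a[50:260,230:350],None,fx=2.8,fy=2.8,interpolation=2);d=cv2.resize(a[90:290,540:640],None,fx=2.94,fy=2.94,interpolation=2)
h=588;m=np.zeros((h,b.shape[1]+d.shape[1],3),np.uint8);m[:b.shape[0],:b.shape[1]]=b[:h];m[:min(h,d.shape[0]),b.shape[1]:]=d[:h];print(b.shape,d.shape)
cv2.imwrite('pics/crop2.png',m)
E
```

```text
(263, 225, 73, 23) ((299.0, 236.0), (22.0, 72.0), 90.0)
headL back [ 0.5818 -0.3411]
headR back [ 0.5939 -0.2644]
hand end [ 0.4266 -0.2747]
hand near [ 0.5787 -0.2996]
butt topL [ 0.5523 -0.0214]
butt topR? [ 0.5888 -0.0112]
butt bot [0.5961 0.0013]
80 [(22, 126, 246), (24, 121, 247), (15, 150, 213), (19, 129, 240), (26, 100, 247), (29, 78, 247), (28, 81, 247), (28, 85, 247), (28, 82, 247), (29, 80, 247), (26, 97, 247), (19, 131, 241)]
110 [(19, 137, 244), (19, 137, 244), (16, 147, 225), (17, 136, 231), (24, 106, 247), (28, 86, 247), (29, 83, 247), (28, 83, 247), (29, 81, 247), (29, 83, 247), (26, 100, 247), (19, 134, 240)]
140 [(19, 136, 243), (22, 128, 246), (15, 147, 222), (15, 143, 216), (23, 112, 246), (27, 91, 247), (28, 86, 247), (28, 83, 247), (29, 80, 247), (28, 86, 247), (25, 102, 247), (18, 135, 239)]
170 [(15, 148, 214), (15, 148, 195), (14, 147, 181), (15, 146, 188), (20, 124, 243), (26, 97, 247), (26, 100, 247), (26, 98, 247), (27, 92, 247), (28, 88, 247), (18, 132, 234), (18, 139, 239)]
205 [(17, 137, 239), (16, 141, 230), (18, 136, 241), (15, 145, 192), (16, 137, 208), (20, 124, 241), (22, 117, 245), (23, 113, 246), (23, 111, 246), (23, 110, 246), (17, 134, 231), (18, 137, 240)]
220 [(24, 120, 247), (22, 126, 246), (20, 130, 244), (15, 143, 204), (16, 133, 217), (22, 116, 245), (22, 114, 245), (23, 112, 246), (23, 110, 246), (23, 111, 246), (18, 129, 237), (19, 133, 243)]
(588, 336, 3) (588, 294, 3)
```

View pics/crop2.png

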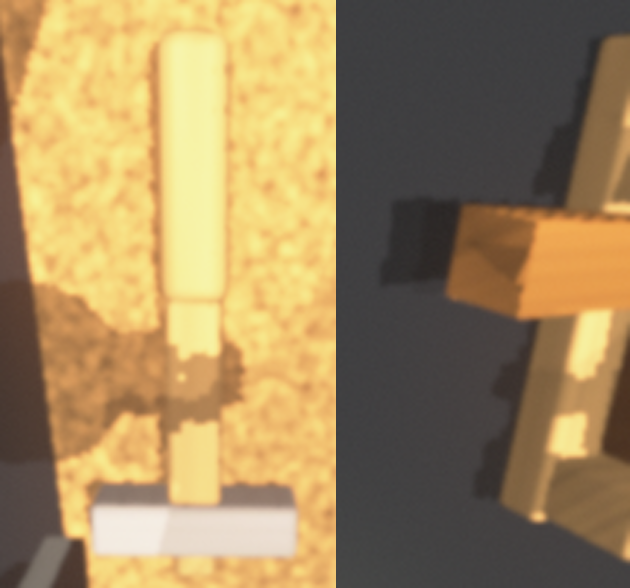

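```bash
python3 - <<'E'
from h import *
c=load('w1.png')
for x,y,z in[(463,207,.015),(447,297,.015),(540,224,.043),(525,318,.043)]:print(z,plane(c,540+(x-336)/2.94,90+y/2.94,z)[:2].round(4))
# board -y -x... corner (630?) right board +x,-y corner top of cheek (540,520)
print(plane(c,540+(502-336)/2.94,90+505/2.94,0)[:2].round(4))
print(plane(c,540+(540-336)/2.94,90+520/2.94,.047)[:2].round(4))
E
```

```text
0.015 [0.5614 0.0015]
0.015 [ 5.947e-01 -1.000e-04]
0.043 [0.5618 0.0013]
0.043 [0.594  0.0012]
[0.698  0.0469]
[0.671  0.0135]
```

Call:
send_rows(
  plan=".4 -.4 -.6 0;.4 -.4 -1 0;0 0 -1 0;0 0 -1 0;0 0 -1 0;0 0 -.6 0;0 0 -.4 0;0 0 -.3 0;0 0 0 0",
)

```text
time_s: 5.78
position: [0.5634, -0.2995, 0.0213]
tool_rot: [[-0.988, 0.154, -0.0], [0.154, 0.988, 0.0], [0.0, 0.0, -1.0]]
wrist_force: [-0.7, 0.3, 0.8]
opening: 0.0596
finger_force: 0.0
```

Call:
send_rows(
  plan="0 0 -.3 0;0 0 -.24 0;0 0 0 0",
)

```text
time_s: 6.15
position: [0.5628, -0.2992, 0.0072]
tool_rot: [[-0.988, 0.154, -0.001], [0.154, 0.988, 0.001], [0.001, 0.001, -1.0]]
wrist_force: [0.6, 0.2, 0.6]
opening: 0.0594
finger_force: 0.0
```

Call:
send_rows(
  plan="0 0 0 0;0 0 0 0;0 0 0 0;0 0 0 0;0 0 0 0;0 0 0 0",
  gripper=1,
)

```text
time_s: 6.9
position: [0.5637, -0.2996, 0.0083]
tool_rot: [[-0.988, 0.154, 0.001], [0.154, 0.988, -0.0], [-0.001, -0.0, -1.0]]
wrist_force: [-1.4, 1.7, 5.6]
opening: 0.0185
finger_force: 60.2
```

Call:
send_rows(
  plan="0 0 .4 0;0 0 .8 0;0 .3 .8 .1;-.1 .8 0 .2;-.1 1 0 .2;-.1 1 0 .2;-.1 1 0 .2;-.1 1 0 .2;-.1 1 0 .2;-.1 1 0 .2",
)

```text
time_s: 8.15
position: [0.5456, -0.1202, 0.0578]
tool_rot: [[-0.999, 0.048, 0.0], [0.048, 0.999, 0.0], [-0.0, 0.0, -1.0]]
wrist_force: [-0.3, 0.3, -4.6]
opening: 0.0187
finger_force: 59.2
```

Call:
send_rows(
  plan="-.1 1 0 .05;-.14 .8 -.4 0;0 .2 -.6 0;0 0 -.5 0;0 0 0 0;0 0 0 0",
)

```text
time_s: 8.9
position: [0.5401, -0.0728, 0.0202]
tool_rot: [[-0.999, 0.047, 0.0], [0.047, 0.999, -0.0], [-0.0, -0.0, -1.0]]
wrist_force: [0.3, -0.4, -3.7]
opening: 0.019
finger_force: 59.1
```

```bash
python3 - <<'E'
from h import *
a=snap('wrist','w2.png')['image'];b=snap('top','t2.png')['image']
b=cv2.resize(b[140:220,290:390],None,fx=4,fy=4,interpolation=2)
a=cv2.resize(a[150:330,200:560],(800,400));m=np.zeros((600,800,3),np.uint8);m[:400]=a
s=cv2.resize(b,(250,200));m[400:,:250]=s
c=snap('scene','s2.png')['image'][150:290,200:440];m[400:,300:643]=cv2.resize(c,(343,200))
cv2.imwrite('pics/m2.png',m[...,::-1]);print(ctrl.state()['position'])
E
```

```text
[ 0.54052402 -0.07263452  0.0208433 ]
```

View pics/m2.png

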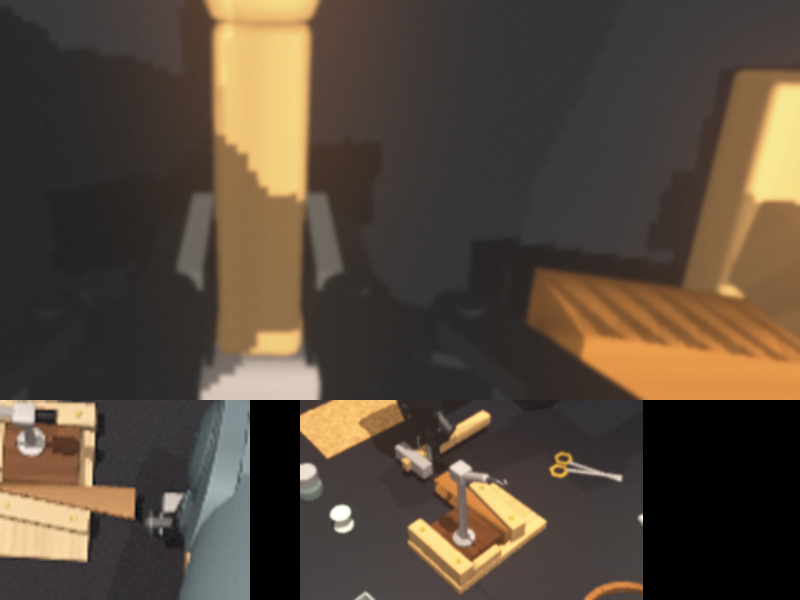

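Call:
send_rows(
  plan=".02 .5 0 0;.02 .4 0 0;.01 .2 0 0;.006 .12 0 0;.006 .12 0 0;.006 .12 0 0;.006 .12 0 0;.006 .12 0 0",
)

```text
time_s: 10.05
position: [0.5419, -0.0295, 0.0203]
tool_rot: [[-0.999, 0.046, 0.0], [0.046, 0.999, -0.0], [-0.0, -0.0, -1.0]]
wrist_force: [0.2, -0.8, -3.2]
opening: 0.019
finger_force: 59.2
```

Call:
send_rows(
  plan="-.02 -.4 0 0;0 0 0 0",
)

```text
time_s: 10.3
position: [0.5414, -0.0404, 0.0204]
tool_rot: [[-0.999, 0.047, 0.0], [0.047, 0.999, -0.0], [-0.0, -0.0, -1.0]]
wrist_force: [0.2, 0.5, -4.5]
opening: 0.0184
finger_force: 59.3
```

```bash
cat > butt.py <<'E'
from h import *
import sys
# wedge butt y from the top view: orange-brown wedge right end (largest u) over dark table
c=ctrl.camera('top');g=cv2.cvtColor(c['image'],cv2.COLOR_RGB2HSV)
r=g[181]; print([(u,*[int(t) for t in g[180,u]]) for u in range(330,356)])
print(ctrl.state()['position'],proj(c,(.577,0,.043)))
cv2.imwrite('pics/'+sys.argv[1],cv2.resize(c['image'][130:220,280:380,::-1],None,fx=6,fy=6,interpolation=2))
E
python3 butt.py t3.png
```

```text
[(330, 14, 131, 202), (331, 15, 131, 202), (332, 15, 128, 203), (333, 15, 131, 201), (334, 14, 134, 181), (335, 14, 135, 182), (336, 14, 135, 182), (337, 14, 132, 182), (338, 14, 135, 181), (339, 14, 135, 178), (340, 14, 135, 145), (341, 0, 0, 28), (342, 120, 10, 25), (343, 5, 29, 52), (344, 13, 29, 141), (345, 13, 26, 210), (346, 13, 25, 211), (347, 13, 26, 210), (348, 14, 25, 203), (349, 90, 3, 78), (350, 96, 35, 72), (351, 96, 31, 83), (352, 90, 27, 114), (353, 88, 23, 169), (354, 90, 21, 167), (355, 90, 23, 167)]
[ 0.54142667 -0.0400387   0.02036141] [342.91789623 179.86812664]
```

Call:
send_rows(
  plan=".02 .3 0 0;.004 .1 0 0;.004 .08 0 0;.004 .08 0 0;.004 .08 0 0",
)

```text
time_s: 10.98
position: [0.5422, -0.0234, 0.0203]
tool_rot: [[-0.999, 0.046, -0.0], [0.046, 0.999, -0.0], [0.0, -0.0, -1.0]]
wrist_force: [-0.2, -0.9, -3.4]
opening: 0.0189
finger_force: 59.3
```

Call:
send_rows(
  plan=".004 .08 0 0;.004 .06 0 0;0 0 0 0",
)

```text
time_s: 11.35
position: [0.5425, -0.0198, 0.0204]
tool_rot: [[-0.999, 0.046, 0.0], [0.046, 0.999, 0.0], [-0.0, 0.0, -1.0]]
wrist_force: [-0.5, 0.1, -4.8]
opening: 0.0187
finger_force: 59.3
```

Call:
send_rows(
  plan="-.02 -.4 0 0;0 0 0 0",
)

```text
time_s: 11.6
position: [0.5421, -0.0309, 0.0204]
tool_rot: [[-0.999, 0.047, 0.0], [0.047, 0.999, -0.0], [-0.0, -0.0, -1.0]]
wrist_force: [-0.1, 0.4, -4.2]
opening: 0.0186
finger_force: 59.3
```

Call:
send_rows(
  plan=".02 .32 0 0;.004 .08 0 0;.004 .06 0 0;.004 .06 0 0;.002 .04 0 0",
)

```text
time_s: 12.22
position: [0.5428, -0.0159, 0.0203]
tool_rot: [[-0.999, 0.046, 0.0], [0.046, 0.999, -0.0], [-0.0, -0.0, -1.0]]
wrist_force: [-0.2, -1.2, -4.2]
opening: 0.019
finger_force: 59.3
```

Call:
send_rows(
  plan=".004 .06 0 0;.002 .04 0 0;0 0 0 0",
)

```text
time_s: 12.6
position: [0.543, -0.0133, 0.0203]
tool_rot: [[-0.999, 0.046, 0.0], [0.046, 0.999, 0.0], [-0.0, 0.0, -1.0]]
wrist_force: [-1.2, -0.1, -3.9]
opening: 0.0188
finger_force: 59.3
```

Call:
send_rows(
  plan="-.02 -.4 0 0;0 0 0 0;.02 .32 0 0;.004 .08 0 0;.002 .04 0 0;.002 .04 0 0;.002 .04 0 0",
)

```text
time_s: 13.48
position: [0.5433, -0.0105, 0.0204]
tool_rot: [[-0.999, 0.046, 0.0], [0.046, 0.999, -0.0], [-0.0, -0.0, -1.0]]
wrist_force: [0.9, -0.5, -4.7]
opening: 0.0187
finger_force: 59.2
```

Call:
send_rows(
  plan=".002 .04 0 0;.002 .04 0 0",
)

```text
time_s: 13.72
position: [0.5433, -0.0094, 0.0204]
tool_rot: [[-0.999, 0.047, -0.0], [0.047, 0.999, -0.002], [-0.0, -0.002, -1.0]]
wrist_force: [-0.2, -4.7, -4.4]
opening: 0.0185
finger_force: 59.5
```

Call:
send_rows(
  plan="-.02 -.4 0 0;0 0 0 0;.02 .32 0 0;.004 .08 0 0;.002 .04 0 0;.002 .04 0 0;.002 .04 0 0",
)

```text
time_s: 14.6
position: [0.5435, -0.0072, 0.0204]
tool_rot: [[-0.999, 0.047, -0.0], [0.047, 0.999, -0.005], [0.0, -0.005, -1.0]]
wrist_force: [-1.3, -8.1, -3.1]
opening: 0.0187
finger_force: 59.6
```

Call:
send_rows(
  plan=".002 .04 0 0;.002 .04 0 0",
)

```text
time_s: 14.85
position: [0.5434, -0.0071, 0.0205]
tool_rot: [[-0.999, 0.049, -0.001], [0.049, 0.999, -0.009], [0.0, -0.009, -1.0]]
wrist_force: [-0.8, -13.4, -2.8]
opening: 0.0189
finger_force: 59.9
```

Call:
send_rows(
  plan="-.02 -.4 0 0;0 0 0 0;.014 .28 0 0;.002 .04 0 0;.002 .04 0 0;.002 .04 0 0;0 0 0 0",
)

```text
time_s: 15.72
position: [0.5432, -0.0071, 0.0205]
tool_rot: [[-0.999, 0.049, -0.001], [0.049, 0.999, -0.009], [0.001, -0.009, -1.0]]
wrist_force: [-1.2, -13.5, -1.6]
opening: 0.0188
finger_force: 60.1
```

Call:
send_rows(
  plan="-.02 -.4 0 0;0 0 0 0;.014 .28 0 0;.002 .04 0 0;.002 .04 0 0;.002 .04 0 0;0 0 0 0",
)

```text
time_s: 16.6
position: [0.5432, -0.007, 0.0205]
tool_rot: [[-0.999, 0.049, -0.001], [0.049, 0.999, -0.009], [0.001, -0.009, -1.0]]
wrist_force: [-2.1, -12.9, -2.0]
opening: 0.0185
finger_force: 60.2
```

Call:
send_rows(
  plan="-.02 -.4 0 0;0 -.8 0 0;0 0 0 0",
)

```text
time_s: 16.98
position: [0.5435, -0.0347, 0.0204]
tool_rot: [[-0.999, 0.048, 0.001], [0.048, 0.999, 0.0], [-0.001, 0.0, -1.0]]
wrist_force: [-0.4, 0.9, -4.1]
opening: 0.0185
finger_force: 59.8
```

```bash
python3 butt.py t4.png | tail -1
```

```text
[ 0.54328027 -0.03404591  0.02029474] [342.91789623 179.86812664]
```

View pics/t4.png

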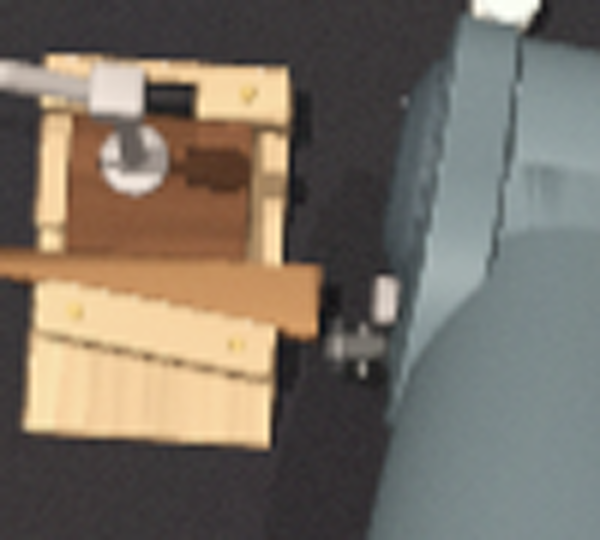

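Call:
send_rows(
  plan="0 -.6 .6 0;.1 -1 .7 -.2;.1 -1 0 -.2;.1 -1 0 -.2;.1 -1 0 -.2;.1 -1 0 -.2;.1 -1 0 -.2;.1 -1 0 -.2;.1 -1 0 -.1;0 -1 0 0",
)

```text
time_s: 18.27
position: [0.5633, -0.2752, 0.053]
tool_rot: [[-0.989, 0.15, 0.0], [0.15, 0.989, -0.0], [-0.0, 0.0, -1.0]]
wrist_force: [0.7, 0.1, -4.1]
opening: 0.0186
finger_force: 59.8
```

Call:
send_rows(
  plan="0 -.7 0 0;0 -.3 -.5 0;0 0 -.6 0;0 0 -.4 0;0 0 0 0",
)

```text
time_s: 18.9
position: [0.5618, -0.2967, 0.0134]
tool_rot: [[-0.989, 0.149, -0.003], [0.149, 0.989, 0.002], [0.004, 0.002, -1.0]]
wrist_force: [-0.6, 0.6, -4.1]
opening: 0.0187
finger_force: 59.8
```

Call:
send_rows(
  plan="0 0 -.08 0;0 0 -.06 0;0 0 -.04 0;0 0 0 0",
)

```text
time_s: 19.4
position: [0.5632, -0.2985, 0.011]
tool_rot: [[-0.989, 0.15, 0.0], [0.15, 0.989, -0.0], [-0.0, 0.0, -1.0]]
wrist_force: [-0.4, 0.6, -4.3]
opening: 0.0185
finger_force: 59.8
```

Call:
send_rows(
  plan="0 0 -.04 0;0 0 -.04 0;0 0 0 0",
)

```text
time_s: 19.77
position: [0.563, -0.2984, 0.0087]
tool_rot: [[-0.989, 0.15, -0.0], [0.15, 0.989, 0.0], [0.0, 0.0, -1.0]]
wrist_force: [-0.8, 0.4, -4.1]
opening: 0.0189
finger_force: 59.8
```

Call:
send_rows(
  plan="0 0 -.02 0;0 0 0 0",
)

```text
time_s: 20.02
position: [0.5632, -0.2985, 0.0084]
tool_rot: [[-0.989, 0.15, 0.0], [0.15, 0.989, 0.0], [-0.0, 0.0, -1.0]]
wrist_force: [0.1, 1.2, -2.9]
opening: 0.0185
finger_force: 60.0
```

Call:
send_rows(
  plan="0 0 -.02 0;0 0 0 0",
)

```text
time_s: 20.27
position: [0.5632, -0.2986, 0.0083]
tool_rot: [[-0.989, 0.15, 0.0], [0.15, 0.989, -0.0], [-0.0, -0.0, -1.0]]
wrist_force: [-1.6, 0.4, 1.2]
opening: 0.0186
finger_force: 60.5
```

Call:
send_rows(
  plan="0 0 0 0;0 0 0 0;0 0 0 0;0 0 0 0;0 0 0 0",
  gripper=0.3,
)

```text
time_s: 20.9
position: [0.5632, -0.2985, 0.0078]
tool_rot: [[-0.989, 0.15, 0.0], [0.15, 0.989, 0.0], [-0.0, 0.0, -1.0]]
wrist_force: [0.0, 0.7, -1.0]
opening: 0.0599
finger_force: 0.0
```

Call:
send_rows(
  plan="0 0 .3 0;0 0 .6 0;0 0 1 0;0 0 1 0;0 0 1 0;-.5 0 1 0;-1 .3 1 0;-1 .3 .5 0;-1 .3 0 0;0 0 0 0",
)

```text
time_s: 22.15
position: [0.4746, -0.2756, 0.1694]
tool_rot: [[-0.989, 0.151, 0.001], [0.151, 0.989, -0.0], [-0.001, -0.0, -1.0]]
wrist_force: [1.1, -0.5, -0.8]
opening: 0.0596
finger_force: 0.0
```

```bash
python3 - <<'E'
from h import *
a=snap('wrist','w5.png')['image'];t=snap('top','t5.png')['image'];b=snap('scene','s5.png')['image']
m=np.zeros((600,800,3),np.uint8);m[:250,:400]=cv2.resize(a,(400,250));m[:250,400:]=cv2.resize(t,(400,250))
m[250:,:]=cv2.resize(b[110:285,100:500],(800,350));cv2.imwrite('pics/m5.png',m[...,::-1])
E
```

```text
(no output)
```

View pics/m5.png

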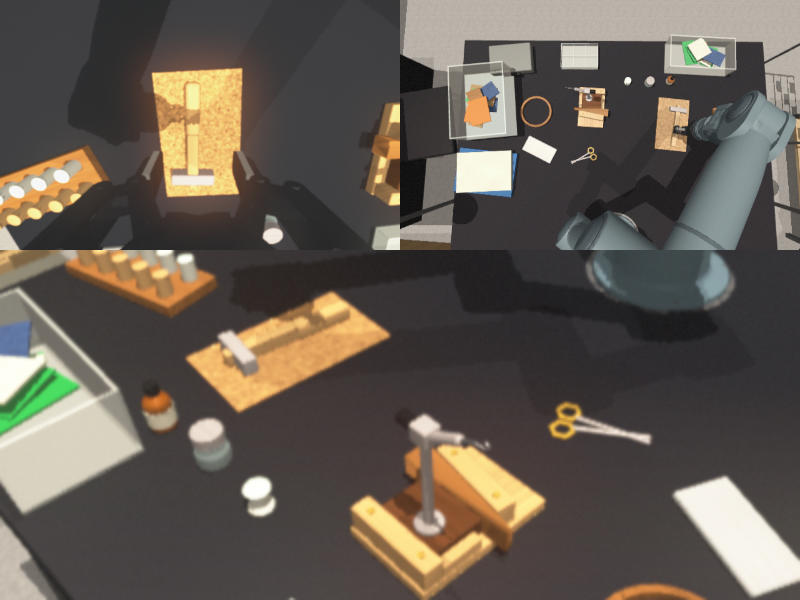

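The montage shows the hammer lying flat on the mat with its head near (238,350), the wedge driven in at about (460,495), and the bystanders where they were.

```bash
python3 -c "
from plant import ctrl
print(ctrl.finish_job())"
```

```text
the job is handed in; nothing more can be done
None
```

The job is handed in: light taps drove the wedge about 31 mm in until it stopped advancing at about 13 N (highest reading 13.5 N), and the hammer is back flat on the cork mat with nothing else disturbed, after about 22 s.

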